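# Load the custard cup into the butter dish and close it up

### The arm

A 6-joint arm with a two-finger parallel gripper is mounted at the origin on the work surface. World frame = base frame: x ahead of the robot, y to its left, z up, the work surface at z = 0. Lengths are in m, angles in rad, forces in N, time in s.
With the tool pointing down it reaches from about 0.35 to 0.85 m from the base axis. Payload 8.1 kg.
Tool frame: the origin (TCP) lies at the centre of the arm's flange, where the gripper is bolted on; the fingertips stand 186 mm ahead of it and the grasp point (between the pads) lies 167 mm ahead of it (robot.grasp_offset is the distance from the TCP to the grasp point, in m); z points along the fingers, y is the line along which they close (so a half turn about z gives the same grasp; the last joint's range is limited). The gripper opens to 93 mm and grips with 3 to 60 N. Pads are 15 mm wide; open, the fingers measure 128 mm over their backs; the gripper's body (75 mm by 188 mm) begins 65 mm behind the grasp point.
Start: joints at [1.205, 0.13, 1.488, -0, 1.523, -0.085], TCP at [0.166, 0.577, 0.405] pointing down, gripper open.
Joint ranges: [-2.96, 2.96], [-0.89, 2.26], [0.02, 2.5], [-1.34, 4.48], [0, 2.73], [-2.66, 2.66]. Speed limits (rad/s): [2.39, 2.39, 2.79, 3.14, 3.14, 3.14].

### API

Orientations are given as a rotation vector (axis times angle).
In Python, from plant import robot gives the robot as it stands.
- The arm moves only by the tool drive_tool, never from a script. Its argument "moves" is one flat list of numbers, 7 for each row, row after row: the finger opening in mm, from 0 to 93, then the shift along the tool's x, y, z in mm, then the turn, a rotation vector about the tool's x, y, z in degrees. A call has 1 to 8 rows; each row shifts and turns the commanded pose from where the row before left it, along the tool's axes as they then stand; what a row does not reach is not made up. A row lasts 1/10 s, in which the tool goes at most 50 mm and 8.59 degrees, less where a joint would pass 70% of its speed; a pose out of reach is approached as far as the arm can. A call is refused whole if a number of a shift passes 50 or a number of a turn 8.59, either way. A call with a gripper value outside its range is refused whole. The fingers move at their own pace and stop on an object; "grip_force" is the grip in N (left out, the last holds). Time passes only in rows, so rows that do not move let the fingers close. It gives the time, the measured TCP pose, the force, the opening and the grip force at its end, in the units of the state.
- robot.read_state(): the state, without advancing time (a new reading comes with each control period).
- robot.read_camera(name): name is "scene" or "top" or "wrist"; returns a dict with "color" (480x640x3 uint8, red, green, blue), "depth" (480x640 float32, m along the optical axis (not along the pixel's ray), 0 where there is no reading), "mtx" (3x3 intrinsics, pixels), "R" (3x3) and "t" (3): a world point X has camera coordinates R X + t. Camera axes: x right, y down, z forward; pixel columns grow to the right and rows downward; lengths in m; the calibration is good to about 2 mm. The wrist camera is an equidistant fisheye: a pixel r from the principal point sees the ray r / f radians off the axis. A picture is of the moment at which its call begins.
- robot.close_job(): hands the job in; it is judged then, once.
The state is a dict: "t": time; "q": joint angles; "dq": joint speeds; "joint_torque": joint torques, N m; "tool_pos": TCP position; "orientation": TCP orientation; "force": force on the tool from outside, world axes, zero at the start; "wrist_torque": the same for the moment, N m; "opening": finger opening in m; "gripper_force": force on a finger pad.
Only numpy, scipy, OpenCV 4.12 (cv2) and the standard library are available. Lean on these libraries where they do the work, as an engineer would, in place of code of your own. Each camera call takes 0.05 s, during which the arm holds its last target. There are 200 camera calls.

### The job

Set the glass custard cup upright in the round seat of the steel tray while the tray is still outside the butter dish. Then slide the loaded tray through the open front of the dish, under the side lips, until it is fully home against the back, with the lid still open, and last swing the hinged lid fully shut without slamming it. Keep the cup upright throughout, leave the jar, pepper mill and brush where they stand, and let go of everything at the end.

Things in the scene. Friction and masses are not known exactly. Their poses are not given: they have to be found in the camera images.
- cup: Clear glass custard cup, loose, upright, 0.12 kg (may vary 30 %). Round, 46 mm high, 58 mm outer diameter at the rim and 52 mm at the foot, wall 3.5 mm. Origin: centre of its underside; z up.
- tray: Loose flat dark steel tray, 0.22 kg, 168 mm (x) by 96 mm (y), plate 4 mm thick, lying on the counter. Origin: centre of its underside, z up. It carries an orange grip tab near its -x end and a round cup seat towards its +x end (see the points). The +x end goes into the dish first; the tab end stays at the dish's open front.
- tray_seat (a point): Centre of the cup seat on the tray's upper face, 32 mm from the tray's origin towards +x, 4 mm above its underside. A black low fence ring stands round it, 6 mm high, inner diameter 64 mm, outer 70 mm.
- dish: White plastic butter dish with a hinged lid, fixed to the counter, its open front roughly to the robot's right (-y). Origin: centre of its underside, z up; 180 mm (x) by 112 mm (y), walls 30 mm high, 4 mm thick, floor 5 mm thick. Front (x = -90 mm) open; back wall's inner face at x = +86 mm. Tray home: axes along the dish's, tray origin at dish x = +2, y = 0, z = 5 mm.
- dish_hinge (a point): Middle of the lid's hinge line, at the top of the dish's back wall: 90 mm from the dish's origin towards its +x, 30 mm above the counter. The hinge line runs along the dish's y.
- lid_handle (a point): Centre of the orange handle tab on the lid's front: sticks 28 mm out, 34 mm wide along the hinge line, 10 mm thick; 194 mm from the hinge line along the lid and, lid shut, 14 mm above it. With the lid open it points up. Axes are the lid's: x from front to hinge, y along the hinge, z out of the lid's top; lid shut, they match the dish's.
- lid (a joint): Hinge angle of the white lid in rad: 0 shut, 1.57 upright above the dish's back wall, stops at 0 and 1.95. It starts standing open (1.5 to 1.8). 0.14 kg; the hinge is stiff (0.22 N m friction), so the lid stays at any angle and must be pushed or led all the way down. The flat outer top face is 36 mm from the hinge line, 180 mm long from hinge to front.
- jar: Bystander: jar with red cap, loose, 58 mm diameter, 95 mm high. Origin: centre of its underside. Leave it alone.
- mill: Bystander: dark wooden pepper mill, loose, 52 mm diameter, 125 mm high. Origin: centre of its underside. Leave it alone.
- brush: Bystander: orange silicone brush lying flat on the counter beyond the work, 204 mm long along its x (from -108 to +96 mm), handle 16 mm thick, head 36 mm wide at +x. Origin: on the counter under the handle's front part. Leave it alone.
- tray_tab (a point): Middle of the top of the tray's upright orange grip tab, a block 12 mm along the tray's x by 30 mm along its y, standing 66 mm from the tray's origin towards -x; its top is 42 mm above the tray's underside.
- dish_mouth (a point): Middle of the floor's front edge at the dish's open front (axes as the dish). Clear width between side walls 104 mm. Along each side wall a grey lip sticks 12 mm inwards, underside 19 mm and top 23 mm above the counter, all along: the tray's side edges pass beneath the lips, so it goes in only from the front, sliding along the dish's +x. The lid cannot shut if it stands out over 4 mm.
- lid_front (a point): Middle of the front edge of the lid's flat top (outer face): 180 mm from the hinge line along the lid and 36 mm outside it. Below it a front apron hangs that closes the dish's open front when shut; the lid is 112 mm wide with side walls. Axes are the lid's.

How it is judged:
On the way, in this order (a step that is already met when the one before it is completed fails the run):
1. The cup stands upright in the tray's seat, let go, while the tray is still outside the dish (horizontal distance between cup and tray_seat below 0.008 m and z of cup in the frame of tray between 0.001 and 0.008 m and angle between cup's own z axis and vertical below 0.12 rad and horizontal distance between tray and dish above 0.16 m and contact force between cup and the fingers below 0.1 N), for 0.2 s.
2. The loaded tray is fully home in the dish, under the lips, with the lid still open (horizontal distance between cup and tray_seat below 0.008 m and z of cup in the frame of tray between 0.001 and 0.008 m and angle between cup's own z axis and vertical below 0.12 rad and x of tray in the frame of dish between -0.005 and 0.006 m and y of tray in the frame of dish between -0.007 and 0.007 m and z of tray in the frame of dish between 0.002 and 0.009 m and angle between tray's own z axis and vertical below 0.06 rad and angle between the x axis of tray and the x axis of dish, either way round below 0.12 rad and value of joint lid above 0.9 rad), for 0.2 s.
At the end, for the whole second after the job is handed in: Lid under 0.05 rad; tray flat under the lips, at most 7 mm short of the back, within 7 mm sideways and 0.12 rad; cup upright (0.12 rad) within 8 mm of the seat's centre; both at rest; jar and mill within 25 mm and brush within 30 mm of their starts (horizontal distance between cup and tray_seat below 0.008 m and z of cup in the frame of tray between 0.001 and 0.008 m and angle between cup's own z axis and vertical below 0.12 rad and x of tray in the frame of dish between -0.005 and 0.006 m and y of tray in the frame of dish between -0.007 and 0.007 m and z of tray in the frame of dish between 0.002 and 0.009 m and angle between tray's own z axis and vertical below 0.06 rad and angle between the x axis of tray and the x axis of dish, either way round below 0.12 rad and value of joint lid below 0.05 rad and linear speed of each of cup, tray below 0.02 m/s and distance of each of jar, mill from where it was at the start of the episode below 0.025 m and distance of brush from where it was at the start of the episode below 0.03 m); the robot touches nothing.
It fails at once if The cup is tipped over (more than 0.6 rad) (angle between cup's own z axis and vertical above 0.6 rad).
It fails at once if The lid is slammed (faster than 4 rad/s) (velocity of joint lid below -4 rad/s).
It fails at once if The jar, mill or brush is knocked over or shoved away (angle between any of jar, mill's own z axis and vertical above 0.4 rad or distance of any of jar, mill from where it was at the start of the episode above 0.04 m or distance of brush from where it was at the start of the episode above 0.05 m).
It also fails if it takes over 66 s, if anything falls off the work surface, if the arm or the gripper's body presses on something with over 40 N, if the wrist force passes 120 N, or if a joint passes its speed limit or range.

## Working session

There is one attempt and no reset: what is moved stays moved. The work goes in short steps, Python scripts to look and compute and a tool call to move; the robot and the scene stay as the last step left them, time stands still between calls to the robot, and variables do not carry over. Pictures are saved under pics/ and viewed, at most 10 in all, crops included, and the job is handed in when it is done.

Besides the shell and the picture viewer there is one more tool, called after "Call:" as a command line: name --argument value ..., lists and objects as JSON in quotes. drive_tool: Moves the arm, as the interface text tells. Its arguments: {"type":"object","properties":{"moves":{"type":"array","items":{"type":"number"}},"grip_force":{"type":"number"}},"required":["moves"]}

```bash
mkdir -p pics; ls; cat > h.py <<'E'
import numpy as np,cv2
from scipy.spatial.transform import Rotation as Ro
from plant import robot
def cam(n):
    c=robot.read_camera(n); return c
def world(c,u=None,v=None):
    K=c["mtx"];d=c["depth"]
    vv,uu=np.mgrid[0:480,0:640]
    P=np.stack([(uu-K[0,2])/K[0,0]*d,(vv-K[1,2])/K[1,1]*d,d],-1)
    W=(P-c["t"])@c["R"]
    W[d==0]=np.nan
    return W
def save(c,n): cv2.imwrite("pics/"+n,c["color"][...,::-1])
E
python3 - <<'E'
from h import *
s=robot.read_state();print(s["t"],s["tool_pos"],s["orientation"])
for n in("scene","top"):
    c=cam(n);save(c,n+"0.png");np.savez(n+"0.npz",**c);print(n,c["R"].round(3).tolist(),c["t"],c["mtx"].tolist())
E
```

```text
pics
0.0 [0.16618662 0.57629487 0.40371789] [-4.39606848e-01 -3.11027249e+00  2.72577100e-03]
scene [[0.464, 0.886, 0.016], [0.745, -0.38, -0.548], [-0.48, 0.266, -0.836]] [-0.21379027 -0.44706931  1.44565802] [[433.99720999580745, 0.0, 321.3120784733903], [0.0, 433.99720999580745, 240.0206188698889], [0.0, 0.0, 1.0]]
top [[-0.027, -1.0, -0.011], [-0.998, 0.028, -0.055], [0.055, 0.01, -0.998]] [-0.05069928  0.62072288  1.15966913] [[491.75017049092565, 0.0, 324.5283074420626], [0.0, 491.75017049092565, 241.5483631136788], [0.0, 0.0, 1.0]]
```

View pics/scene0.png

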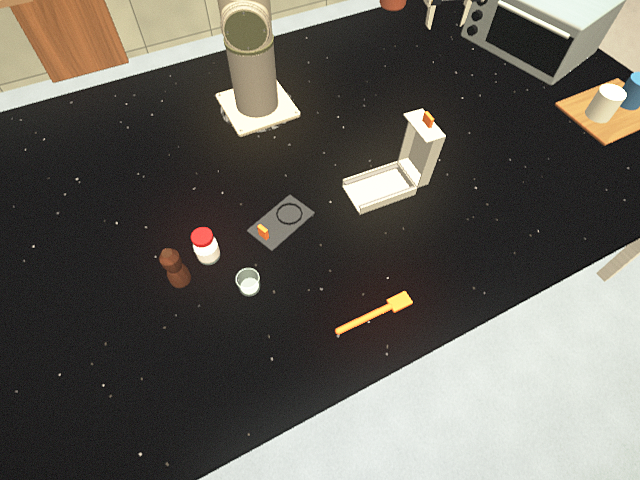

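View pics/top0.png

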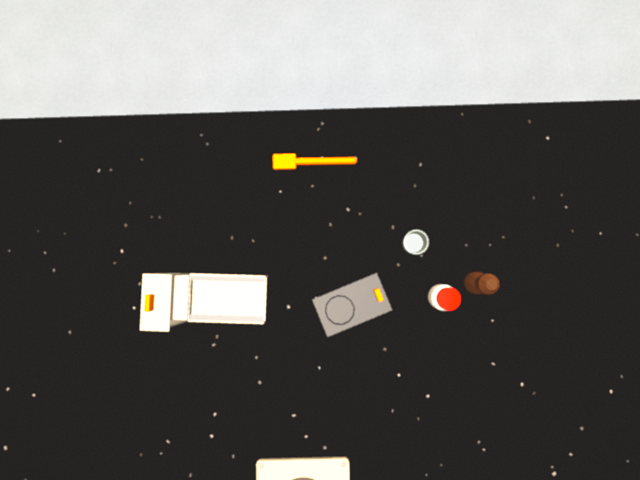

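The scene view shows the tray between the jar and the dish, its ring towards the dish, with the cup beyond it. In the top view the cup is at (416,242), the tray at (352,305) with its tab at (379,295) and ring at (340,310). The dish runs from 188 to 267 in u, opening to the right, and the lid handle is at (149,302).

```bash
cat >> h.py <<'E'
def onz(c,u,v,z):
    K=c["mtx"];r=np.array([(u-K[0,2])/K[0,0],(v-K[1,2])/K[1,1],1.])
    o=-c["R"].T@c["t"];d=c["R"].T@r
    return o+d*(z-o[2])/d[2]
E
python3 - <<'E'
from h import *
c=dict(np.load("top0.npz"));W=world(c);col=c["color"].astype(int)
def rep(n,m,z=None):
    u,v=np.where(m)[1],np.where(m)[0]
    print(n,m.sum(),"px",u.mean().round(1),v.mean().round(1),"depthmed",np.nanmedian(W[m],0).round(4), "onz",onz(c,u.mean(),v.mean(),z).round(4) if z is not None else "")
V,U=np.mgrid[0:480,0:640]
box=lambda a,b,e,f:(U>=a)&(U<b)&(V>=e)&(V<f)
R,G,B=col[...,0],col[...,1],col[...,2]
orange=(R>150)&(B<80)&(R-B>100)
rep("tab",orange&box(370,390,285,305),.042)
rep("handle",orange&box(140,160,285,320),.23)
rep("brush",orange&box(260,370,140,180),.01)
# tray
m=(box(305,400,265,345)&((R+G+B>200)|orange)).astype(np.uint8)
m=cv2.morphologyEx(cv2.morphologyEx(m,cv2.MORPH_CLOSE,np.ones((7,7))),cv2.MORPH_OPEN,np.ones((5,5)))
r=cv2.minAreaRect(cv2.findContours(m,0,2)[0][0]);bp=cv2.boxPoints(r);print("tray",r,m.sum())
P=np.array([onz(c,*p,.004) for p in bp]);print(P.round(4),P.mean(0),np.linalg.norm(np.diff(P,axis=0),axis=1))
# white dish region
h=W[...,2]
for zlo,zhi in((.026,.034),(.003,.009),(.017,.025)):
    mm=(h>zlo)&(h<zhi)&box(180,275,262,335); p=W[mm]
    print(zlo,mm.sum(),np.percentile(p,[1,99],axis=0).round(4).tolist())
    print(cv2.minAreaRect(p[:,:2].astype(np.float32)))
mm=(h>.1)&box(130,200,260,340);p=W[mm];print("lid",mm.sum(),np.percentile(p,[1,50,99],axis=0).round(4).tolist())
# cup,jar,mill by height
for n,b,zz in(("cup",(395,437,222,262),(.03,.06)),("jar",(420,465,275,320),(.085,.105)),("mill",(455,505,262,302),(.11,.14))):
    mm=box(*b)&(h>zz[0])&(h<zz[1]);rep(n,mm);
    if mm.sum():print(cv2.minEnclosingCircle(W[mm][:,:2].astype(np.float32)))
cup=(box(395,437,222,262)&(R+G+B>150)).astype(np.uint8)
rr=cv2.minEnclosingCircle(max(cv2.findContours(cup,0,2)[0],key=len));print("cup",rr,onz(c,*rr[0],.044),rr[1]/491*1.1)
E
```

```text
tab 67 px 377.9 294.5 depthmed [ 0.4915 -0.1891  0.0405] onz [ 0.4911 -0.1888  0.042 ]
handle 126 px 148.8 302.4 depthmed [0.4983 0.2747 0.2339] onz [0.4979 0.2763 0.23  ]
brush 880 px 306.4 160.7 depthmed [ 0.8163 -0.0138  0.0125] onz [ 0.8174 -0.0292  0.01  ]
tray ((351.5137023925781, 304.0918884277344), (42.92020797729492, 71.4886245727539), 67.47943115234375) 2983
[[ 0.485  -0.0297  0.004 ]
 [ 0.5463 -0.1904  0.004 ]
 [ 0.4505 -0.2266  0.004 ]
 [ 0.3896 -0.0666  0.004 ]] [ 0.46783661 -0.12836316  0.004     ] [0.17200721 0.10246849 0.17118707]
0.026 607 [[0.4311, 0.0822, 0.0261], [0.5502, 0.2763, 0.0338]]
((0.4918588697910309, 0.17889410257339478), (0.2011115550994873, 0.11224155128002167), 86.73419952392578)
0.003 1807 [[0.4145, 0.0697, 0.003], [0.5716, 0.2553, 0.0087]]
((0.49055829644203186, 0.17024777829647064), (0.22144715487957, 0.17281652987003326), 88.55021667480469)
0.017 758 [[0.4355, 0.0805, 0.0176], [0.5479, 0.2572, 0.0249]]
((0.4929841160774231, 0.17584365606307983), (0.19517767429351807, 0.10981585085391998), 86.80911254882812)
lid 1693 [[0.4417, 0.2408, 0.1159], [0.4974, 0.2697, 0.2089], [0.5529, 0.3005, 0.2381]]
cup 160 px 416.8 241.3 depthmed [ 0.6124 -0.2871  0.0439] onz 
((0.611730694770813, -0.281326562166214), 0.02905827760696411)
jar 434 px 447.9 298.2 depthmed [ 0.4816 -0.3385  0.0939] onz 
((0.48124784231185913, -0.3386439383029938), 0.025893136858940125)
mill 247 px 489.4 283.8 depthmed [ 0.5117 -0.423   0.12  ] onz 
((0.5117396116256714, -0.4243399202823639), 0.021518148481845856)
cup ((416.36639404296875, 242.86325073242188), 14.876850128173828) [ 0.60852632 -0.28208078  0.044     ] 0.03332899214051164
```

```bash
python3 - <<'E'
import cv2,numpy as np
t=cv2.imread("pics/top0.png");a=cv2.resize(t[215:345,130:290],None,fx=5,fy=4.5,interpolation=2)
cv2.imwrite("pics/c1.png",np.ascontiguousarray(cv2.resize(t[215:345,130:310],(800,578),interpolation=2)))
E
cat >> h.py <<'E'
def psi_of(s): 
    x=Ro.from_rotvec(s["orientation"]).as_matrix()[:,0]; return np.degrees(np.arctan2(x[1],x[0]))
def go(p,psi,n):
    """print n rows (tool-frame mm, deg) from measured pose to TCP p, yaw psi (tool down)"""
    s=robot.read_state();R=Ro.from_rotvec(s["orientation"]);p0=s["tool_pos"]
    T=Ro.from_euler("z",psi,degrees=True)*Ro.from_matrix(np.diag([1,-1,-1.]))
    rv=(R.inv()*T).as_rotvec();out=[]
    print("at",p0.round(4),"psi",round(psi_of(s),2),"opening",s["opening"],"F",np.round(s["force"],1),"t",s["t"],"q",np.round(s["q"],2))
    for i in range(n):
        Ri=R*Ro.from_rotvec(rv*i/n)
        out.append(np.r_[Ri.inv().apply((np.array(p)-p0)/n)*1e3,np.degrees(rv/n)].round(1))
    print(np.array(out).tolist())
E
python3 - <<'E'
from h import *
c=dict(np.load("top0.npz"));W=world(c);h=W[...,2]
V,U=np.mgrid[0:480,0:640]
m=(h>.024)&(h<.036)&(U>185)&(U<272)&(V>262)&(V<335);p=W[m]
L=[]
for a in np.arange(.085,.235,.01):
    k=p[(p[:,1]>=a)&(p[:,1]<a+.01)]
    if len(k)>3:L.append([a+.005,k[:,0].min(),k[:,0].max()])
L=np.array(L);print(L.round(4).tolist())
for j in(1,2):
    f=np.polyfit(L[:,0],L[:,j],1);print(f,"yaw",90-np.degrees(np.arctan(f[0])))
print("front y",np.sort(p[:,1])[:12].round(4))
# colour white mask outline
col=c["color"].astype(int).sum(2);w=((col>330)&(U>187)&(U<290)&(V>255)&(V<340)).astype(np.uint8)
r=cv2.minAreaRect(max(cv2.findContours(w,0,2)[0],key=len));print(r,[onz(c,*q,.03).round(4).tolist() for q in cv2.boxPoints(r)])
m=(h>.15)&(U>130)&(U<200)&(V>260)&(V<340);p=W[m]
f=np.polyfit(p[:,0],p[:,1],1);print("lid yaw",np.degrees(np.arctan(f[0])),p.mean(0))
go([.611,-.282,.40],201,20)
E
```

```text
[[0.09, 0.4307, 0.5413], [0.1, 0.4311, 0.5417], [0.11, 0.4339, 0.5443], [0.12, 0.4339, 0.5446], [0.13, 0.4345, 0.5448], [0.14, 0.4344, 0.5452], [0.15, 0.4349, 0.5454], [0.16, 0.4353, 0.5457], [0.17, 0.4352, 0.5459], [0.18, 0.4381, 0.5462], [0.19, 0.4382, 0.5488], [0.2, 0.4385, 0.5491], [0.21, 0.4385, 0.5494], [0.22, 0.4389, 0.5496], [0.23, 0.439, 0.5499]]
[0.05925011 0.42618941] yaw 86.60918297657071
[0.05933787 0.53664308] yaw 86.60417203382715
front y [0.077  0.077  0.078  0.0793 0.0795 0.0816 0.0818 0.082  0.0824 0.0826
 0.0826 0.0841]
((226.73577880859375, 298.21923828125), (78.9031753540039, 49.9467658996582), 1.7357046604156494) [[0.438, 0.2616, 0.03], [0.5551, 0.2566, 0.03], [0.5444, 0.0701, 0.03], [0.4276, 0.0761, 0.03]]
lid yaw -2.292451087203122 [0.49745411 0.26960155 0.2108082 ]
at [0.1662 0.5763 0.4038] psi 163.91 opening 0.09344187649944542 F [ 0.1 -0.5  0.7] t 0.1 q [ 1.2   0.13  1.49 -0.    1.52 -0.09]
[[-33.3, -35.1, 0.2, -0.0, -0.0, -1.9], [-32.1, -36.1, 0.2, -0.0, -0.0, -1.9], [-30.9, -37.1, 0.2, -0.0, -0.0, -1.9], [-29.7, -38.1, 0.2, -0.0, -0.0, -1.9], [-28.5, -39.1, 0.2, -0.0, -0.0, -1.9], [-27.2, -40.0, 0.2, -0.0, -0.0, -1.9], [-25.9, -40.8, 0.2, -0.0, -0.0, -1.9], [-24.5, -41.6, 0.2, -0.0, -0.0, -1.9], [-23.2, -42.4, 0.2, -0.0, -0.0, -1.9], [-21.8, -43.1, 0.2, -0.0, -0.0, -1.9], [-20.4, -43.8, 0.2, -0.0, -0.0, -1.9], [-19.0, -44.5, 0.2, -0.0, -0.0, -1.9], [-17.5, -45.1, 0.2, -0.0, -0.0, -1.9], [-16.0, -45.6, 0.2, -0.0, -0.0, -1.9], [-14.6, -46.1, 0.2, -0.0, -0.0, -1.9], [-13.1, -46.5, 0.2, -0.0, -0.0, -1.9], [-11.5, -46.9, 0.2, -0.0, -0.0, -1.9], [-10.0, -47.3, 0.2, -0.0, -0.0, -1.9], [-8.5, -47.6, 0.2, -0.0, -0.0, -1.9], [-6.9, -47.8, 0.2, -0.0, -0.0, -1.9]]
```

Call:
drive_tool --moves '[93,-33,-35,0,0,0,-2,93,-32,-36,0,0,0,-2,93,-31,-37,0,0,0,-2,93,-30,-38,0,0,0,-2,93,-28,-39,0,0,0,-2,93,-27,-40,0,0,0,-2,93,-26,-41,0,0,0,-2,93,-24,-42,0,0,0,-2]' --grip_force 10

```text
t: 0.9
tool_pos: [0.3465, 0.2331, 0.4045]
orientation: [-0.001, 3.142, -0.0]
force: [0.2, -0.4, 0.5]
opening: 0.0929
gripper_force: 0.0
```

Call:
drive_tool --moves '[93,-23,-42,0,0,0,-2,93,-22,-43,0,0,0,-2,93,-20,-44,0,0,0,-2,93,-19,-44,0,0,0,-2,93,-17,-45,0,0,0,-2,93,-16,-46,0,0,0,-2,93,-14,-46,0,0,0,-2,93,-13,-46,0,0,0,-2]'

```text
t: 1.7
tool_pos: [0.5331, -0.1042, 0.4043]
orientation: [0.436, -3.111, -0.0]
force: [-0.1, 1.2, 0.7]
opening: 0.0933
gripper_force: 0.0
```

```bash
python3 -c "
from h import *
go([.611,-.282,.30],201,6)"
```

```text
at [ 0.5331 -0.1042  0.4043] psi -164.03 opening 0.09325219342169486 F [-0.1  1.2  0.7] t 1.7 q [-0.29 -0.02  1.65  0.    1.52 -2.14]
[[-4.3, -32.1, 17.4, 0.0, -0.0, -0.8], [-3.9, -32.1, 17.4, 0.0, -0.0, -0.8], [-3.4, -32.2, 17.4, 0.0, -0.0, -0.8], [-2.9, -32.2, 17.4, 0.0, -0.0, -0.8], [-2.5, -32.3, 17.4, 0.0, -0.0, -0.8], [-2.0, -32.3, 17.4, 0.0, -0.0, -0.8]]
```

Call:
drive_tool --moves '[93,-4,-32,17,0,0,-0.8,93,-4,-32,17,0,0,-0.8,93,-3,-32,17,0,0,-0.8,93,-3,-32,17,0,0,-0.8,93,-2,-30,17,0,0,-0.8,93,-2,-20,17,0,0,-0.8,93,0,0,0,0,0,0]'

```text
t: 2.4
tool_pos: [0.6032, -0.2679, 0.2984]
orientation: [0.561, -3.086, -0.005]
force: [-1.3, 0.9, -0.8]
opening: 0.0928
gripper_force: 0.0
```

```bash
python3 -c "
from h import *
c=cam('wrist');save(c,'w1.png');np.savez('w1.npz',**c)
print(c['mtx'].tolist(),c['R'].round(3).tolist(),c['t'])
go([.611,-.282,.199],201,5)"
```

```text
[[371.64829954431775, 0.0, 321.25343622708345], [0.0, 371.64829954431775, 239.2205041361352], [0.0, 0.0, 1.0]] [[-0.352, 0.936, 0.004], [0.9, 0.337, 0.275], [0.256, 0.1, -0.961]] [ 0.46281512 -0.45491912  0.16155742]
at [ 0.6034 -0.2668  0.3001] psi -159.39 opening 0.0928085514918824 F [0.3 0.1 0.1] t 2.45 q [-0.49  0.36  1.42  0.    1.37 -2.42]
[[-0.4, -3.5, 20.2, 0.0, -0.0, -0.1], [-0.4, -3.4, 20.2, 0.0, -0.0, -0.1], [-0.4, -3.4, 20.2, 0.0, -0.0, -0.1], [-0.4, -3.4, 20.2, 0.0, -0.0, -0.1], [-0.4, -3.4, 20.2, 0.0, -0.0, -0.1]]
```

View pics/w1.png

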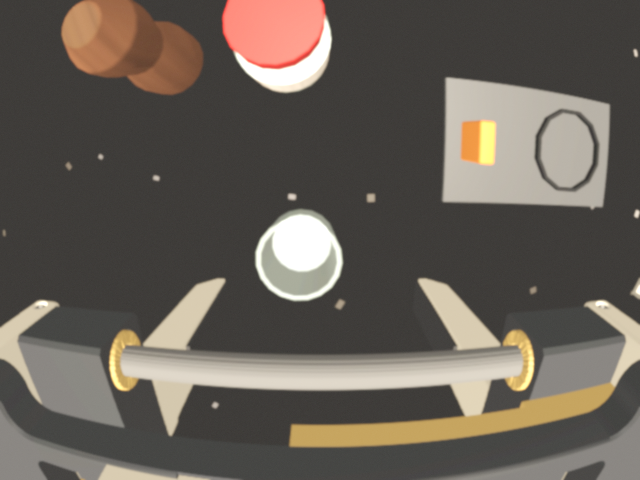

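The wrist view has the cup rim centred near (299,256), the tab top at (487,142) and the ring at (567,150). The jar and mill are clear of the fingers.

```bash
cat >> h.py <<'E'
def fish(c,u,v,z):
    K=c["mtx"];a=np.array([u-K[0,2],v-K[1,2]]);r=np.hypot(*a);th=r/K[0,0]
    d=c["R"].T@np.r_[np.sin(th)*a/r,np.cos(th)];o=-c["R"].T@c["t"]
    return (o+d*(z-o[2])/d[2]).round(4)
E
python3 -c "
from h import *
c=dict(np.load('w1.npz'))
print('rim',fish(c,299,256,.046),fish(c,256,258,.046),fish(c,342,256,.046),'ring',fish(c,567,150,.010),'traycorn',[fish(c,*p,.004).tolist() for p in((447,79),(608,103),(604,206),(444,202))])"
```

```text
rim [ 0.6091 -0.2813  0.046 ] [ 0.6206 -0.3078  0.046 ] [ 0.5991 -0.2547  0.046 ] ring [ 0.4573 -0.1019  0.01  ] traycorn [[0.4534, -0.2226, 0.004], [0.3922, -0.0684, 0.004], [0.4807, -0.03, 0.004], [0.5425, -0.1883, 0.004]]
```

Call:
drive_tool --moves '[93,-1,-8,15,0,0,0,93,0,-8,18,0,0,0,93,0,0,22,0,0,0,93,0,0,22,0,0,0,93,0,0,22,0,0,0,93,0,0,2,0,0,0,93,0,0,0,0,0,0]'

```text
t: 3.15
tool_pos: [0.6105, -0.2802, 0.2016]
orientation: [0.566, -3.09, -0.001]
force: [0.2, 0.5, 0.6]
opening: 0.093
gripper_force: 0.0
```

Call:
drive_tool --moves '[45,0,0,0,0,0,0,45,0,0,0,0,0,0,45,0,0,0,0,0,0,45,0,0,0,0,0,0,45,0,0,0,0,0,0,45,0,0,0,0,0,0,45,0,0,0,0,0,0,45,0,0,0,0,0,0]' --grip_force 8

```text
t: 3.95
tool_pos: [0.6108, -0.2809, 0.2021]
orientation: [-0.565, 3.09, -0.0]
force: [-1.1, 0.8, 4.0]
opening: 0.0576
gripper_force: 8.0
```

Call:
drive_tool --moves '[45,0,0,-10,0,0,0,45,0,0,-20,0,0,0,45,0,0,-20,0,0,0,45,0,0,-10,0,0,0,45,0,0,0,0,0,0]' --grip_force 8

```text
t: 4.45
tool_pos: [0.6113, -0.2812, 0.2641]
orientation: [-0.564, 3.088, -0.004]
force: [0.5, -0.5, -1.1]
opening: 0.0577
gripper_force: 8.0
```

```bash
python3 - <<'E'
from h import *
c=cam("top");V,U=np.mgrid[0:480,0:640]
g=c["color"].astype(int).sum(2)
t=((g>200)&(U>305)&(U<400)&(V>268)&(V<342)).astype(np.uint8)
cn,hi=cv2.findContours(t,cv2.RETR_CCOMP,cv2.CHAIN_APPROX_NONE)
for k,h in zip(cn,hi[0]):
    if len(k)>20:
        e=cv2.fitEllipse(k);print(len(k),h[3],np.round(e[0],1),np.round(e[1],1),onz(c,*e[0],.008).round(4))
go([.456,-.0985,.265],201,8)
E
```

```text
316 -1 [365.2 307.3] [67.9 95.5] [ 0.4594 -0.1605  0.008 ]
at [ 0.6109 -0.2809  0.2624] psi -159.29 opening 0.057878827854054585 F [-0.1  0.8 -1.4] t 4.5 q [-0.51  0.42  1.41 -0.    1.31 -2.44]
[[10.0, 28.2, -0.4, -0.0, 0.0, -0.0], [10.0, 28.2, -0.4, -0.0, 0.0, -0.0], [10.0, 28.2, -0.4, -0.0, 0.0, -0.0], [10.0, 28.2, -0.3, -0.0, 0.0, -0.0], [10.0, 28.2, -0.3, -0.0, 0.0, -0.0], [10.0, 28.2, -0.3, -0.0, 0.0, -0.0], [9.9, 28.2, -0.3, -0.0, 0.0, -0.0], [9.9, 28.2, -0.3, -0.0, 0.0, -0.0]]
```

Call:
drive_tool --moves '[45,5,16,0,0,0,0,45,10,28,0,0,0,0,45,14,38,0,0,0,0,45,14,38,0,0,0,0,45,14,38,0,0,0,0,45,12,36,0,0,0,0,45,8,22,0,0,0,0,45,3,10,0,0,0,0]'

```text
t: 5.3
tool_pos: [0.4541, -0.0961, 0.2601]
orientation: [0.566, -3.088, -0.002]
force: [-0.3, -0.2, -0.5]
opening: 0.0581
gripper_force: 8.0
```

Call:
drive_tool --moves '[45,0,0,0,0,0,0,45,0,0,0,0,0,0]'

```text
t: 5.5
tool_pos: [0.4564, -0.0982, 0.2618]
orientation: [-0.565, 3.09, -0.001]
force: [0.2, -0.6, -0.3]
opening: 0.0578
gripper_force: 8.0
```

```bash
python3 -c "
from h import *
c=cam('wrist');save(c,'w2.png');np.savez('w2.npz',**c)
go([.456,-.0985,.210],201,4)"
```

```text
at [ 0.4566 -0.0984  0.2618] psi -159.31 opening 0.057664953489511186 F [ 1.4 -0.1 -1.1] t 5.55 q [-0.32 -0.11  2.   -0.    1.25 -2.25]
[[0.1, 0.0, 13.0, -0.0, 0.0, -0.1], [0.1, 0.0, 13.0, -0.0, 0.0, -0.1], [0.1, 0.0, 13.0, -0.0, 0.0, -0.1], [0.1, 0.0, 13.0, -0.0, 0.0, -0.1]]
```

View pics/w2.png

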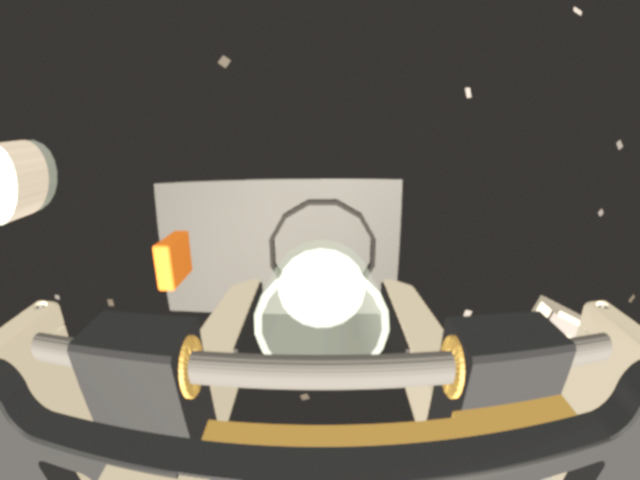

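The ring runs from (272,245) to (375,245) with its far edge at (323,200). The cup is centred at u≈322 and the tab is at the left.

```bash
python3 -c "
from h import *
c=dict(np.load('w2.npz'))
l,r,f=[fish(c,*p,.009) for p in((271,246),(375,246),(323,200))]
d=np.array([-.36,.933]);n=np.array([-.933,-.36])
print(l,r,f,np.linalg.norm(l-r))
S=(.456,-.0985)
for p in(l,r,f):print(((p[:2]-S)@d).round(4),((p[:2]-S)@n).round(4))
# tray corners
print([fish(c,*p,.004).tolist() for p in((154,184),(403,179))])"
```

```text
[ 0.464  -0.1319  0.009 ] [ 0.4397 -0.0677  0.009 ] [ 0.4232 -0.1107  0.009 ] 0.06864495611477948
-0.034 0.0046
0.0346 0.0041
0.0004 0.035
[[0.453, -0.2239, 0.004], [0.3921, -0.0667, 0.004]]
```

Call:
drive_tool --moves '[45,0,0,10,0,0,0,45,0,0,15,0,0,0,45,0,0,15,0,0,0,45,0,0,8,0,0,0,45,0,0,4,0,0,0,45,0,0,3,0,0,0,45,0,0,1,0,0,0,45,0,0,0,0,0,0]'

```text
t: 6.35
tool_pos: [0.4562, -0.0978, 0.2062]
orientation: [-0.565, 3.09, -0.001]
force: [-0.4, 0.3, -0.3]
opening: 0.0578
gripper_force: 8.0
```

Call:
drive_tool --moves '[70,0,0,0,0,0,0,70,0,0,0,0,0,0,70,0,0,0,0,0,0,70,0,0,0,0,0,0,70,0,0,-20,0,0,0,70,0,0,-30,0,0,0,70,0,0,-10,0,0,0,70,0,0,0,0,0,0]'

```text
t: 7.15
tool_pos: [0.4568, -0.098, 0.2675]
orientation: [-0.564, 3.087, -0.003]
force: [-0.1, 0.3, 0.9]
opening: 0.0699
gripper_force: 0.0
```

```bash
python3 -c "
from h import *
go([.4905,-.1895,.27],201,4)
c=cam('wrist');save(c,'w3.png')"
```

```text
at [ 0.4568 -0.098   0.2675] psi -159.29 opening 0.0698699387574215 F [-0.1  0.3  0.9] t 7.15 q [-0.32 -0.12  2.    0.    1.26 -2.25]
[[0.2, -24.4, -0.6, -0.0, 0.0, -0.1], [0.2, -24.4, -0.6, -0.0, 0.0, -0.1], [0.3, -24.4, -0.6, -0.0, 0.0, -0.1], [0.3, -24.4, -0.6, -0.0, 0.0, -0.1]]
```

View pics/w3.png

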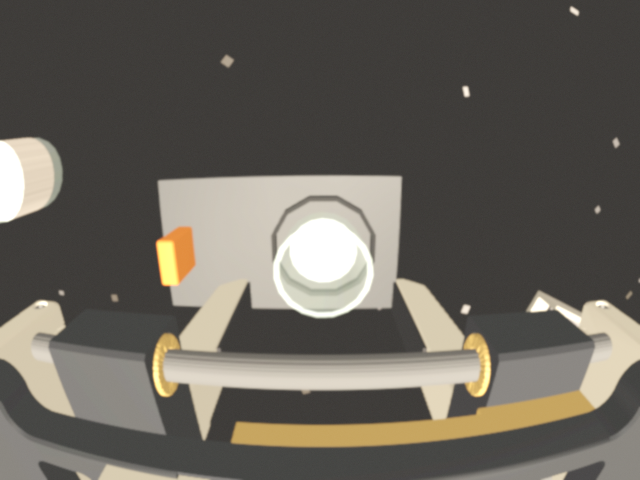

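The cup stands inside the ring, centred at about (323,255). Next is the tab.

Call:
drive_tool --moves '[60,0,-15,0,0,0,0,60,0,-30,0,0,0,0,60,0,-30,0,0,0,0,60,1,-18,0,0,0,0,60,0,-5,10,0,0,0,60,0,0,20,0,0,0,60,0,0,20,0,0,0,60,0,0,12,0,0,0]'

```text
t: 8.0
tool_pos: [0.4882, -0.1891, 0.2001]
orientation: [0.564, -3.087, -0.005]
force: [-0.7, -0.2, 0.5]
opening: 0.06
gripper_force: 0.0
```

Call:
drive_tool --moves '[60,0,0,7,0,0,0,60,0,0,3,0,0,0,60,0,0,0,0,0,0]'

```text
t: 8.3
tool_pos: [0.4896, -0.1896, 0.1936]
orientation: [0.565, -3.09, -0.0]
force: [0.1, 0.3, 0.0]
opening: 0.0601
gripper_force: 0.0
```

```bash
python3 - <<'E'
from h import *
c=cam("top");V,U=np.mgrid[0:480,0:640];col=c["color"].astype(int);R,B=col[...,0],col[...,2]
m=(R>150)&(B<80)&(abs(U-378)<14)&(abs(V-295)<14)
print(m.sum(),onz(c,U[m].mean(),V[m].mean(),.042))
go([.4905,-.1895,.195],201,1)
E
```

```text
0 [nan nan nan]
at [ 0.4899 -0.1897  0.1942] psi -159.28 opening 0.059818591978193336 F [-0.1  0.   0.5] t 8.35 q [-0.47  0.14  1.88  0.    1.12 -2.4 ]
[[-0.7, 0.0, -0.8, -0.0, 0.0, -0.3]]<stdin>:4: RuntimeWarning: Mean of empty slice.
  ret = ret.dtype.type(ret / rcount)
```

Call:
drive_tool --moves '[25,0,0,0,0,0,0,25,0,0,0,0,0,0,25,0,0,0,0,0,0,18,0,0,0,0,0,0,15,0,0,0,0,0,0,8,0,0,0,0,0,0,8,0,0,0,0,0,0,8,0,0,0,0,0,0]' --grip_force 8

```text
t: 9.15
tool_pos: [0.4896, -0.1897, 0.1937]
orientation: [0.565, -3.09, 0.0]
force: [0.9, -0.5, 0.9]
opening: 0.0118
gripper_force: 8.0
```

Call:
drive_tool --moves '[0,0,0,0,0,0,0,0,0,0,0,0,0,0,0,0,0,0,0,0,0]' --grip_force 50

```text
t: 9.45
tool_pos: [0.4896, -0.1897, 0.1937]
orientation: [0.565, -3.09, 0.0]
force: [-0.2, -0.6, 1.0]
opening: 0.0117
gripper_force: 50.0
```

Call:
drive_tool --moves '[0,0,0,-3,0,0,0,0,0,0,-5,0,0,0,0,0,0,-4,0,0,0,0,0,0,0,0,0,0]'

```text
t: 9.85
tool_pos: [0.49, -0.1899, 0.2066]
orientation: [-0.565, 3.089, -0.001]
force: [0.5, -0.4, -3.7]
opening: 0.0116
gripper_force: 50.0
```

```bash
python3 - <<'E'
from h import *
c=cam("wrist");save(c,"w4.png");np.savez('w4.npz',**c)
y=np.radians(86.6);d=np.array([np.cos(y),np.sin(y)]);D=np.array([.4914,.164])
for x in(-.21,-.066+.002):
    p=D+d*(x if x<-.2 else x);print(x,p.round(4))
p=D+d*-.24
go([*p,.2055],176.6,6)
E
```

```text
-0.21 [ 0.4789 -0.0456]
-0.064 [0.4876 0.1001]
at [ 0.4899 -0.1898  0.2063] psi -159.29 opening 0.011699735003883297 F [ 0.6 -0.3 -3.4] t 9.9 q [-0.47  0.12  1.88  0.    1.14 -2.4 ]
[[-4.8, 18.6, 0.1, -0.0, 0.0, 4.0], [-3.4, 18.8, 0.1, -0.0, 0.0, 4.0], [-2.1, 19.0, 0.1, -0.0, 0.0, 4.0], [-0.8, 19.1, 0.1, -0.0, 0.0, 4.0], [0.6, 19.2, 0.1, -0.0, 0.0, 4.0], [1.9, 19.1, 0.1, -0.0, 0.0, 4.0]]
```

View pics/w4.png

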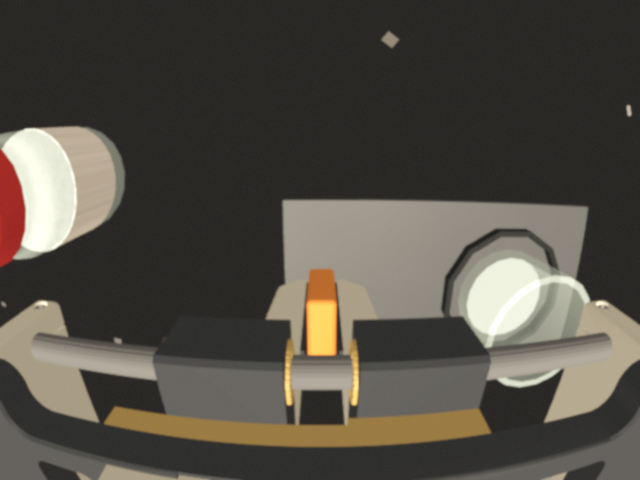

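The tray hangs level from the tab, with the cup still in its ring at (500,295). Next I turn it and line it up before the mouth.

Call:
drive_tool --moves '[0,-3,8,0,0,0,2,0,-4,14,0,0,0,4,0,-3,18,0,0,0,4,0,-2,18,0,0,0,4,0,-1,16,0,0,0,4,0,1,12,1,0,0,4,0,2,5,2,0,0,2,0,0,0,0,0,0,0]'

```text
t: 10.7
tool_pos: [0.4811, -0.0967, 0.2022]
orientation: [-0.089, -3.139, -0.001]
force: [0.1, -0.2, -2.3]
opening: 0.0116
gripper_force: 50.0
```

```bash
python3 - <<'E'
from h import *
y=np.radians(86.6);d=np.array([np.cos(y),np.sin(y)]);D=np.array([.4914,.164])
go([*(D+d*-.262),.2025],176.6,1)
c=cam("wrist");save(c,"w5.png");np.savez('w5.npz',**c)
E
```

```text
at [ 0.4811 -0.0967  0.2022] psi 176.74 opening 0.011558543708835686 F [ 0.1 -0.2 -2.3] t 10.7 q [-0.3   0.04  1.97  0.    1.13 -1.82]
[[5.1, -1.2, -0.3, 0.0, -0.1, 0.1]]
```

View pics/w5.png

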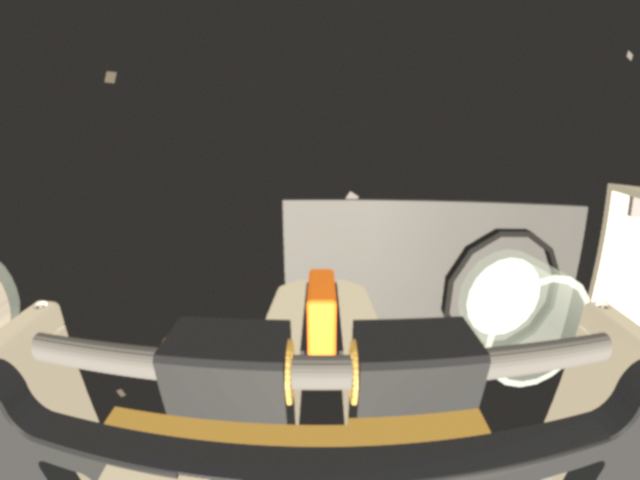

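Tray corners are at (283,200) and (587,207), and the dish's near front corner is at (610,186).

```bash
python3 - <<'E'
from h import *
c=dict(np.load('w5.npz'))
y=np.radians(86.6);d=np.array([np.cos(y),np.sin(y)]);n=np.array([-d[1],d[0]]);D=np.array([.4914,.164])
for nm,u,v,z in(("rear",283,200,.0125),("mid",430,202,.0125),("front",587,206,.0125),("dishcorner",610,185,.03),("dishcorner2",606,188,.03)):
    p=fish(c,u,v,z);print(nm,p,"dish x,y",((p[:2]-D)@d).round(4),((p[:2]-D)@n).round(4))
s=robot.read_state();print("tcp",((s["tool_pos"][:2]-D)@d).round(4),((s["tool_pos"][:2]-D)@n).round(4))
E
```

```text
rear [ 0.4333 -0.1123  0.0125] dish x,y -0.2793 0.0416
mid [ 0.4378 -0.0428  0.0125] dish x,y -0.2096 0.0412
front [0.4424 0.0547 0.0125] dish x,y -0.112 0.0424
dishcorner [0.4275 0.0556 0.03  ] dish x,y -0.112 0.0574
dishcorner2 [0.4291 0.0526 0.03  ] dish x,y -0.1149 0.0556
tcp -0.2613 -0.0054
```

```bash
python3 - <<'E'
from h import *
c=dict(np.load('w5.npz'));K=c["mtx"]
y=np.radians(86.6);d=np.array([np.cos(y),np.sin(y)]);n=np.array([-d[1],d[0]]);D=np.array([.4914,.164])
V,U=np.mgrid[0:480,0:640];a=np.stack([U-K[0,2],V-K[1,2]],-1);r=np.linalg.norm(a,axis=-1)+1e-9;th=r/K[0,0]
z=c["depth"];X=np.concatenate([a/r[...,None]*(np.tan(th)*z)[...,None],z[...,None]],-1)
W=(X-c["t"])@c["R"];x=(W[...,:2]-D)@d;yy=(W[...,:2]-D)@n;h=W[...,2]
ok=(z>0)&(V<310)&(U>590)
for lo,hi in((.003,.008),(.017,.0255),(.0265,.034)):
    m=ok&(h>lo)&(h<hi)&(abs(yy)<.075);print(lo,m.sum(),"x",np.percentile(x[m],[1,50]).round(4),"y",np.percentile(yy[m],[1,99]).round(4))
m=(z>0)&(V>195)&(V<330)&(U>270)&(U<600)&(h>.009)&(h<.016)
print("tray",m.sum(),np.percentile(x[m],[.5,99.5]).round(4),np.percentile(yy[m],99.5).round(4),np.polyfit(x[m],h[m],1))
E
```

```text
0.003 4200 x [-0.0859 -0.068 ] y [-0.0298  0.053 ]
0.017 318 x [-0.0864 -0.0826] y [0.0397 0.0557]
0.0265 30 x [-0.087  -0.0852] y [0.0518 0.0557]
tray 23531 [-0.2787 -0.1129] 0.0421 [-0.00027606  0.01261883]
```

Call:
drive_tool --moves '[0,3,4,0,0,0,0,0,2.8,8,0,0,0,0,0,0,15,0,0,0,0,0,0,20,0,0,0,0,0,0,20,0,0,0,0,0,0,15,0,0,0,0,0,0,8,0,0,0,0,0,0,0,0,0,0]'

```text
invalid input at $.moves: expected a multiple of 7 numbers
```

```bash
cat >> h.py <<'E'
def trayin():
    c=cam("wrist");K=c["mtx"];q=np.radians(86.6);d=np.array([np.cos(q),np.sin(q)]);n=np.array([-d[1],d[0]]);D=np.array([.4914,.164])
    V,U=np.mgrid[0:480,0:640];a=np.stack([U-K[0,2],V-K[1,2]],-1);r=np.linalg.norm(a,axis=-1)+1e-9;th=r/K[0,0]
    z=c["depth"];X=np.concatenate([a/r[...,None]*(np.tan(th)*z)[...,None],z[...,None]],-1)
    W=(X-c["t"])@c["R"];x=(W[...,:2]-D)@d;y=(W[...,:2]-D)@n;h=W[...,2]
    m=(z>0)&(h>.0265)&(h<.034)&(V<300)&(y>.045)&(y<.065);print("walltop y",m.sum(),np.percentile(y[m],[2,98]).round(4),"x",np.percentile(x[m],[.5,99.5]).round(4))
    g=c["color"].astype(int);sat=g.max(2)
    m=(z>0)&(h>.006)&(h<.018)&(sat<190)&(V>150)&(V<330)&(y<.055);print("tray",m.sum(),np.percentile(x[m],[.5,99.5]).round(4),np.percentile(y[m],99.5).round(4),np.polyfit(x[m],h[m],1).round(4))
    s=robot.read_state();p=s["tool_pos"][:2]-D;print("tcp dish",(p@d).round(4),(p@n).round(4),s["tool_pos"][2],"psi",psi_of(s),"F",np.round(s["force"],1),"t",s["t"])
    return c
E
python3 -c "
from h import *
c=trayin();save(c,'w6.png')"
```

```text
walltop y 23 [0.0518 0.0554] x [-0.0867 -0.0843]
tray 7000 [-0.4796 -0.086 ] 0.0533 [0.0085 0.0143]
tcp dish -0.2616 -0.0056 0.20267967693919353 psi 176.79795033911773 F [-0.5 -0.2 -3. ] t 10.8
```

View pics/w6.png

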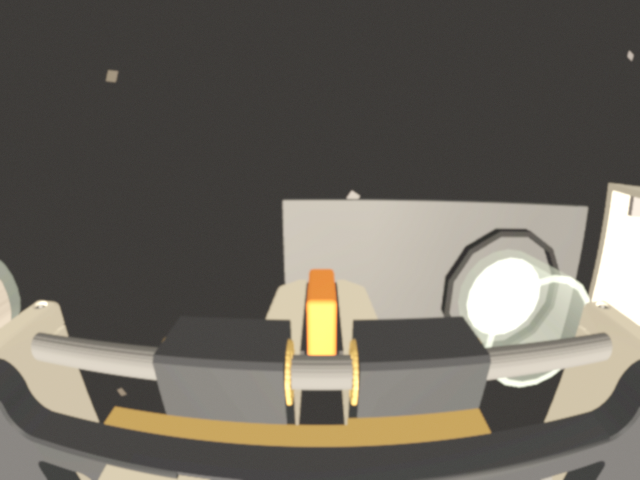

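The call was refused because its last row was one number short, and the picture shows nothing has moved. I'll send it again.

Call:
drive_tool --moves '[0,3,4,0,0,0,0,0,2.8,8,0,0,0,0,0,0,15,0,0,0,0,0,0,20,0,0,0,0,0,0,20,0,0,0,0,0,0,15,0,0,0,0,0,0,8,0,0,0,0,0,0,0,0,0,0,0]'

```text
t: 11.6
tool_pos: [0.4807, -0.0063, 0.2027]
orientation: [-0.088, -3.14, -0.0]
force: [0.4, -0.0, -3.8]
opening: 0.0117
gripper_force: 50.0
```

```bash
python3 -c "
from h import *
c=trayin();save(c,'w7.png')"
```

```text
walltop y 1179 [0.0517 0.0559] x [-0.0856  0.0055]
tray 22282 [-0.1887 -0.0237] 0.0475 [0.0011 0.0133]
tcp dish -0.1713 0.0004 0.20276225201290576 psi 176.7761050319817 F [ 0.1 -0.9 -3.6] t 11.65
```

View pics/w7.png

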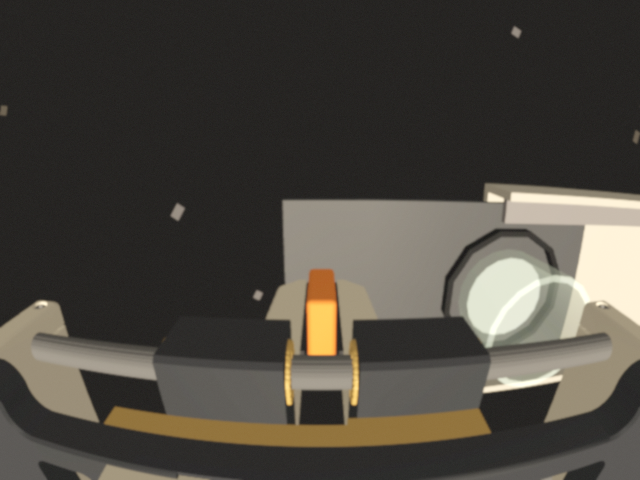

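The tray front is inside the dish with its side edge under the lip, which starts at (505,205). I'll advance further.

Call:
drive_tool --moves '[0,0,8,0,0,0,0,0,0,16,0,0,0,0,0,0,20,0,0,0,0,0,0,20,0,0,0,0,0,0,18,0,0,0,0,0,0,12,0,0,0,0,0,0,6,0,0,0,0,0,0,0,0,0,0,0]'

```text
t: 12.45
tool_pos: [0.4867, 0.0929, 0.2027]
orientation: [-0.089, -3.14, 0.0]
force: [0.6, 0.3, -2.8]
opening: 0.0114
gripper_force: 50.0
```

Call:
drive_tool --moves '[0,0,0,2,0,0,0,0,0,0,1.5,0,0,0,0,0,2,0,0,0,0,0,0,2,0,0,0,0,0,0,2,0,0,0,0,0,0,0,0,0,0,0]'

```text
t: 13.05
tool_pos: [0.487, 0.0988, 0.1993]
orientation: [0.09, 3.14, 0.0]
force: [-0.8, 0.5, -3.1]
opening: 0.0119
gripper_force: 50.0
```

```bash
python3 -c "
from h import *
c=trayin();save(c,'w8.png')"
```

```text
walltop y 3784 [0.047 0.056] x [-0.0845  0.1025]
tray 19381 [-0.083   0.0916] 0.0362 [0.0118 0.0106]
tcp dish -0.0654 0.0006 0.19925834943901108 psi 176.7223145025705 F [-0.2 -0.  -2.7] t 13.1
```

Call:
drive_tool --moves '[0,0,1.5,0,0,0,0,0,0,1.5,0.5,0,0,0,0,0,1,0,0,0,0,0,0,0,0,0,0,0]'

```text
t: 13.5
tool_pos: [0.4873, 0.1028, 0.1988]
orientation: [0.09, 3.14, 0.0]
force: [0.5, 0.7, -2.2]
opening: 0.0117
gripper_force: 50.0
```

Call:
drive_tool --moves '[0,0,1,0,0,0,0,0,0,0,0,0,0,0]'

```text
t: 13.7
tool_pos: [0.4873, 0.1037, 0.1988]
orientation: [0.09, 3.14, 0.0]
force: [0.7, 0.7, -2.1]
opening: 0.0118
gripper_force: 50.0
```

Call:
drive_tool --moves '[0,0,1,0,0,0,0,0,0,0,0,0,0,0]'

```text
t: 13.9
tool_pos: [0.4873, 0.1047, 0.1988]
orientation: [0.09, 3.14, 0.0]
force: [0.4, -0.1, -1.0]
opening: 0.012
gripper_force: 50.0
```

Call:
drive_tool --moves '[0,0,1,0,0,0,0,0,0,0,0,0,0,0]'

```text
t: 14.1
tool_pos: [0.4874, 0.1057, 0.1988]
orientation: [0.09, 3.14, 0.0]
force: [0.4, 0.1, -2.6]
opening: 0.0117
gripper_force: 50.0
```

Call:
drive_tool --moves '[0,0,1,0,0,0,0,0,0,0,0,0,0,0]'

```text
t: 14.3
tool_pos: [0.4874, 0.106, 0.1989]
orientation: [-0.09, -3.14, 0.002]
force: [-1.8, -5.2, 0.7]
opening: 0.012
gripper_force: 50.0
```

Call:
drive_tool --moves '[0,0,1,0,0,0,0,0,0,0,0,0,0,0]'

```text
t: 14.5
tool_pos: [0.4875, 0.1063, 0.1989]
orientation: [-0.09, -3.14, 0.005]
force: [-2.0, -12.0, 2.8]
opening: 0.0115
gripper_force: 50.0
```

Call:
drive_tool --moves '[0,0,-1,0,0,0,0,0,0,-0.8,0,0,0,0,0,0,0,0,0,0,0,30,0,0,0,0,0,0,30,0,0,0,0,0,0,30,0,0,0,0,0,0,30,0,0,-5,0,0,0,30,0,0,-15,0,0,0]' --grip_force 10

```text
t: 15.3
tool_pos: [0.4866, 0.1058, 0.2178]
orientation: [-0.09, -3.137, 0.001]
force: [0.2, -0.2, 0.4]
opening: 0.0296
gripper_force: 0.0
```

Call:
drive_tool --moves '[30,0,0,-25,0,0,0,30,0,0,-35,0,0,0,30,0,-10,-40,0,0,0,30,0,-20,-40,0,0,0,30,0,-20,-40,0,0,0,20,0,0,-30,0,0,0,10,0,0,0,0,0,0]'

```text
t: 16.0
tool_pos: [0.4854, 0.0554, 0.435]
orientation: [0.091, 3.131, 0.001]
force: [0.7, -0.1, 0.1]
opening: 0.0189
gripper_force: 0.0
```

```bash
python3 - <<'E'
from h import *
s=robot.read_state()
c=trayin();save(c,'w9.png')
c=cam("top");save(c,"top2.png");cs=cam("scene");save(cs,"scene2.png");np.savez("scene2.npz",**cs)
W=world(cs);h=W[...,2]
a=cv2.resize(cs["color"][90:250,320:480],(600,600))[...,::-1]
cv2.imwrite("pics/v.png",a)
# lid points in dish frame from scene
q=np.radians(86.6);d=np.array([np.cos(q),np.sin(q)]);n=np.array([-d[1],d[0]]);D=np.array([.4916,.167])
m=(h>.06)&(h<.25);x=(W[...,:2]-D)@d;y=(W[...,:2]-D)@n;m&=(abs(y)<.075)&(x>.05)&(x<.18)
for lo in np.arange(.06,.25,.02):
    k=m&(h>=lo)&(h<lo+.02);print(lo.round(2),k.sum(),np.percentile(x[k],[5,50,95]).round(3) if k.sum()else"")
E
```

```text
walltop y 740 [0.0458 0.0559] x [-0.0847  0.1256]
tray 7046 [-0.4962  0.0915] 0.0378 [-0.0005  0.0097]
tcp dish -0.1085 -0.0001 0.4319823367938459 psi 176.6788652137007 F [ 0.3 -0.1 -0.6] t 16.05
0.06 192 [0.095 0.124 0.127]
0.08 201 [0.095 0.124 0.128]
0.1 220 [0.096 0.124 0.129]
0.12 205 [0.096 0.125 0.13 ]
0.14 117 [0.096 0.111 0.129]
0.16 82 [0.096 0.108 0.13 ]
0.18 73 [0.097 0.115 0.132]
0.2 674 [0.077 0.101 0.13 ]
0.22 87 [0.107 0.109 0.115]
0.24 1 [0.112 0.112 0.112]
```

View pics/v.png

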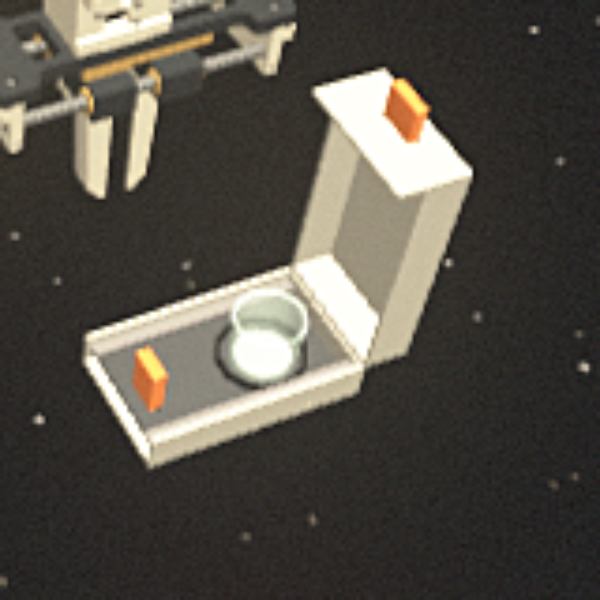

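The tray is home with the cup upright in the ring, and the lid is still open at about 1.6 rad. The fingers now go over the lid, closed, to push it from behind.

Call:
drive_tool --moves '[0,0,0,-22,0,0,0,0,0,0,-25,0,0,0,0,0,20,0,0,0,0,0,0,40,0,0,0,0,0,0,45,0,0,0,0,0,0,45,0,0,0,0,0,0,45,0,0,0,0,0,0,45,0,0,0,0]'

```text
t: 16.95
tool_pos: [0.4976, 0.2976, 0.4733]
orientation: [-0.089, -3.137, 0.003]
force: [0.5, -0.3, 0.5]
opening: 0.0004
gripper_force: 0.0
```

Call:
drive_tool --moves '[0,0,35,0,0,0,0,0,0,20,0,0,0,0,0,0,0,0,0,0,0]'

```text
t: 17.25
tool_pos: [0.5005, 0.3531, 0.4725]
orientation: [-0.084, -3.136, 0.003]
force: [0.0, -0.5, 0.2]
opening: 0.0001
gripper_force: 0.0
```

```bash
cat >> h.py <<'E'
def dx():
    q=np.radians(86.6);d=np.array([np.cos(q),np.sin(q)]);n=np.array([-d[1],d[0]]);D=np.array([.4916,.167])
    s=robot.read_state();p=s["tool_pos"][:2]-D
    print("tcp dish x",(p@d).round(4),"y",(p@n).round(4),"tip z",(s["tool_pos"][2]-.186).round(4),"F",np.round(s["force"],1),"open",s["opening"],"q",np.round(s["q"],2))
    # lid angle from scene
    c=cam("scene");W=world(c);h=W[...,2];x=(W[...,:2]-D)@d;y=(W[...,:2]-D)@n
    col=c["color"].astype(int);m=(col[...,0]>150)&(col[...,2]<80)&(h>.02)&(abs(y)<.03)&(x>-.14)&(x<.2)
    m&=~((abs(x+.064)<.012)&(h<.05))
    if m.sum(): print("handle",m.sum(),np.median(x[m]).round(4),np.median(h[m]).round(4),"theta~",np.arctan2(np.median(h[m])-.03,.09-np.median(x[m])).round(3)-.07)
E
python3 -c "
from h import *
dx()"
```

```text
tcp dish x 0.1863 y 0.0021 tip z 0.2865 F [ 0.  -0.5  0.2] open 0.00011739204586599841 q [ 0.53  0.15  1.35  0.    1.65 -0.99]
handle 90 0.1082 0.2261 theta~ 1.593
```

Call:
drive_tool --moves '[0,0,0,20,0,0,0,0,0,0,35,0,0,0,0,0,0,35,0,0,0,0,0,0,16,0,0,0,0,0,-12,0,0,0,0,0,0,-14,0,0,0,0,0,0,-7,0,0,0,0,0,0,-5,0,0,0,0]'

```text
t: 18.1
tool_pos: [0.4999, 0.3116, 0.3724]
orientation: [0.092, 3.137, 0.004]
force: [0.1, 2.3, 1.6]
opening: 0.0
gripper_force: 0.9
```

Call:
drive_tool --moves '[0,0,-6,0,0,0,0,0,0,-7,0,0,0,0,0,0,-7,0,0,0,0,0,0,-7,0,0,0,0,0,0,0,0,0,0,0]'

```text
t: 18.6
tool_pos: [0.4976, 0.2846, 0.3695]
orientation: [-0.091, -3.14, 0.001]
force: [0.8, 0.3, 0.6]
opening: 0.0004
gripper_force: 0.0
```

```bash
python3 -c "
from h import *
dx()"
```

```text
tcp dish x 0.1177 y 0.0009 tip z 0.1835 F [0.8 0.3 0.6] open 0.0004477804842328792 q [ 0.43  0.08  1.61 -0.    1.46 -1.08]
handle 54 0.0709 0.2261 theta~ 1.404
```

Call:
drive_tool --moves '[0,0,-10,0,0,0,0,0,0,-11,0,0,0,0,0,0,-10,0,0,0,0,0,0,-10,2,0,0,0,0,0,-10,2.5,0,0,0,0,0,-10,3,0,0,0,0,0,-10,4,0,0,0,0,0,-9,4,0,0,0]'

```text
t: 19.45
tool_pos: [0.4931, 0.2046, 0.3539]
orientation: [0.091, 3.14, -0.0]
force: [0.2, 0.9, 1.7]
opening: 0.0006
gripper_force: 0.6
```

Call:
drive_tool --moves '[0,0,-9,4.5,0,0,0,0,0,-9,6,0,0,0,0,0,-8,6,0,0,0,0,0,-8,6.5,0,0,0,0,0,-7,7,0,0,0,0,0,-7,8,0,0,0,0,0,-7,8,0,0,0,0,0,0,0,0,0,0]'

```text
t: 20.25
tool_pos: [0.4893, 0.1498, 0.3064]
orientation: [-0.091, -3.138, 0.001]
force: [-0.0, 0.6, -0.1]
opening: 0.0002
gripper_force: 0.0
```

```bash
python3 -c "
from h import *
dx()"
```

```text
tcp dish x -0.0173 y 0.0012 tip z 0.1204 F [-0.   0.6 -0.1] open 0.0001853907631402648 q [ 0.2  -0.04  1.84 -0.    1.34 -1.32]
handle 18 -0.0739 0.1253 theta~ 0.456
```

Tracking well, with θ≈0.4. I'll bring it down.

Call:
drive_tool --moves '[0,0,-5,8,0,0,0,0,0,-5,9,0,0,0,0,0,-5,9,0,0,0,0,0,-4,9,0,0,0,0,0,-3,8,0,0,0,0,0,-2,6,0,0,0,0,0,0,3,0,0,0,0,0,0,0,0,0,0]'

```text
t: 21.1
tool_pos: [0.4883, 0.1267, 0.2556]
orientation: [-0.09, -3.139, 0.0]
force: [-0.4, -0.1, -0.1]
opening: 0.0006
gripper_force: 0.0
```

Call:
drive_tool --moves '[0,0,0,1.5,0,0,0,0,0,0,0,0,0,0]'

```text
t: 21.3
tool_pos: [0.4887, 0.1269, 0.2549]
orientation: [0.09, 3.14, 0.0]
force: [0.1, 1.5, 0.8]
opening: 0.0004
gripper_force: 0.0
```

Call:
drive_tool --moves '[0,0,0,1.5,0,0,0,0,0,0,0,0,0,0]'

```text
t: 21.5
tool_pos: [0.4887, 0.1268, 0.2533]
orientation: [0.09, 3.14, 0.0]
force: [-0.1, 1.1, -0.2]
opening: 0.0003
gripper_force: 0.0
```

```bash
python3 -c "
from h import *
dx()"
```

```text
tcp dish x -0.0403 y 0.0006 tip z 0.0673 F [-0.1  1.1 -0.2] open 0.00028045331054761394 q [ 0.15  0.    1.91 -0.    1.23 -1.36]
handle 16 -0.1107 0.0459 theta~ 0.008999999999999994
```

Call:
drive_tool --moves '[0,0,0,1.5,0,0,0,0,0,0,0,0,0,0]'

```text
t: 21.75
tool_pos: [0.4887, 0.1268, 0.2523]
orientation: [0.09, 3.14, 0.0]
force: [-1.9, -0.7, 5.8]
opening: 0.0004
gripper_force: 2.7
```

Call:
drive_tool --moves '[0,0,0,1,0,0,0,0,0,0,0,0,0,0]'

```text
t: 21.95
tool_pos: [0.4888, 0.1268, 0.2522]
orientation: [0.09, 3.14, -0.0]
force: [-5.9, -1.8, 14.4]
opening: 0.0005
gripper_force: 6.9
```

Call:
drive_tool --moves '[0,0,0,1,0,0,0,0,0,0,0,0,0,0]'

```text
t: 22.15
tool_pos: [0.4889, 0.1268, 0.2521]
orientation: [0.09, 3.14, -0.0]
force: [-9.8, -2.7, 22.4]
opening: 0.0004
gripper_force: 11.0
```

Firm stop at the shut height of 66 mm. I'll lift off and check.

Call:
drive_tool --moves '[0,0,0,-3,0,0,0,0,0,0,-20,0,0,0,0,0,0,-40,0,0,0,0,0,0,-40,0,0,0,0,0,0,-30,0,0,0,0,0,0,-10,0,0,0,0,0,0,0,0,0,0,0,0,0,0,0,0,0]'

```text
t: 22.95
tool_pos: [0.4882, 0.1267, 0.391]
orientation: [-0.09, -3.138, 0.001]
force: [-0.2, -1.0, 0.3]
opening: 0.0005
gripper_force: 0.0
```

```bash
python3 - <<'E'
from h import *
dx()
c=cam("scene");W=world(c);h=W[...,2]
q=np.radians(86.6);d=np.array([np.cos(q),np.sin(q)]);n=np.array([-d[1],d[0]]);D=np.array([.4916,.167])
x=(W[...,:2]-D)@d;y=(W[...,:2]-D)@n
m=(h>.05)&(h<.085)&(abs(y)<.05)&(x>-.08)&(x<.08);print("lid top",m.sum(),np.polyfit(x[m],h[m],1).round(4),h[m].mean())
m=(W[...,0]>.43)&(W[...,0]<.53)&(W[...,1]<-.29)&(W[...,1]>-.38)&(h>.085)&(h<.105);print("jar",np.median(W[m],0))
robot.close_job()
E
```

```text
tcp dish x -0.0404 y 0.001 tip z 0.205 F [-0.2 -1.   0.3] open 0.0004819643111076884 q [ 0.15 -0.12  1.77  0.    1.5  -1.36]
handle 26 -0.1015 0.0465 theta~ 0.015999999999999986
lid top 1564 [-0.0008  0.0645] 0.06452894979276969
jar [ 0.48607065 -0.33925515  0.09369472]
the job is handed in; nothing more can be done
```

The job is handed in at about 23 s of the 66 s allowed: cup in the tray's seat, tray pushed home against the back under the lips, lid pressed shut to about 0 rad, and the gripper clear of everything. After the lid closed I checked the lid angle and the jar (unmoved), but could not see the cup or tray, and I did not re-measure the mill or brush.

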